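Set the span of a bending fixture and lay the test bar on it

TASK

Get the bending fixture ready for a test: slide its movable support by the red grip until the red pointer lines up with the yellow clip (not the blue one). Then lift the grey concrete bar off the plywood board and lay it centrally and squarely across the two steel rollers, setting it down gently without dropping it, with the support still on its mark. Leave the brick-red bar and the other things on the table where they are.

Things in the scene. Friction and masses are not known exactly. Their poses are not given: they have to be found in the camera images.
- fixture: Three-point bending fixture, fixed to the table: white base plate 130 x 340 x 25 mm (x, y, z) with two steel rails on it along its y axis (rail tops 33 mm above the table), a grey fixed support near its -y end and a grey movable support on the rails. End blocks 20 mm high stand at y = +-160 mm. Origin: centre of the underside of the base; z up. Its yaw varies by up to 0.25 rad.
- carriage (a joint): Position in m of the movable support along the rails, 0 to 0.14, growing along the fixture's +y, away from the fixed support; the support lies at fixture y = -30 mm + this value. It needs about 3 N to slide and stays where it is left.
- grip (a point): Centre of the top of the red plastic grip of the movable support, 75 mm above the table: an upright block 26 mm along fixture x, 26 mm along fixture y and 42 mm high. It stands on the fixture's -x side (towards the robot), 62 mm from the rail centre line, free on both its y sides: push it along fixture y, or pinch it.
- pointer (a point): Tip of the small red pointer (6 mm wide) on the movable support's +x side, above the scale on the base. Same fixture y as the movable support's grip and roller.
- fixed_roller (a point): Middle of the top line of the fixed support's steel roller (diameter 16 mm, 64 mm long along fixture x), 83 mm above the table, at fixture y = -110 mm. The grey block below it measures 70 x 44 mm (x, y), its top 63 mm above the table.
- carriage_roller (a point): Middle of the top line of the movable support's steel roller, same size and height as the fixed one. The distance between the rollers is 80 mm + the joint value.
- yellow_clip: Yellow clip, 22 x 10 x 20 mm (x, y, z), fixed on the scale along the base's +x edge: the mark to set the pointer to. Its axes are parallel to the fixture's; the pointer is on the mark when both have the same fixture y. Origin: centre of its underside.
- blue_clip: Blue clip of the same size, fixed on the same scale: the mark of another set-up, to be ignored. Which clip is nearer to the fixed support changes.
- board: Plywood board 280 x 240 x 12 mm, fixed on the table to the robot's right, on which the two bars lie. Origin: centre of its underside.
- grey_bar: Grey concrete test bar, 240 x 40 x 30 mm (x, y, z), about 0.6 kg, lying on the board. Origin: centre of its underside; x along its length.
- red_bar: Brick-red bar of the same size, lying on the board beside the grey one, about 110 mm away; stays there. The two may be swapped.
- weight: Brass weight with a knob, diameter 50 mm, 70 mm high, loose on the table; stays there. Origin: centre of its underside.
- jar: Amber jar, diameter 66 mm, 90 mm high, loose on the table; stays there. Origin: centre of its underside.
- sample_box: Open cardboard box 140 x 100 x 50 mm holding stone chips, loose on the table; stays there. Origin: centre of its underside.
There are look-alikes about, which are no part of the job. Of the things that look like the grey_bar, the larger one is meant.

How it is judged:
On the way, in this order (a step that is already met when the one before it is completed fails the run):
1. the movable support's pointer is set to the yellow clip (within 6 mm), at rest, while the grey bar still lies on its board (y of pointer in the frame of yellow_clip between -0.006 and 0.006 m and velocity of joint carriage between -0.01 and 0.01 m/s and z of grey_bar in the frame of board below 0.02 m), for 0.3 s.
2. then the grey bar is lifted at least 30 mm off the board (z of grey_bar in the frame of board above 0.042 m), for 0.1 s.
At the end, for the whole second after the job is handed in: Pointer within 6 mm of the yellow clip. Grey bar at rest on both rollers (4 mm), middle within 15 mm of the rail centre line and 20 mm or more inside each roller, within 0.12 rad of the rails, ends 5 mm or more past the rollers. Red bar, weight, jar, box within 30 mm of their starts (y of pointer in the frame of yellow_clip between -0.006 and 0.006 m and z of grey_bar in the frame of fixed_roller between -0.004 and 0.004 m and z of grey_bar in the frame of carriage_roller between -0.004 and 0.004 m and angle between the x axis of grey_bar and the y axis of fixture, either way round below 0.12 rad and angle between grey_bar's own z axis and vertical below 0.05 rad and x of grey_bar in the frame of fixed_roller between -0.015 and 0.015 m and y of grey_bar in the frame of fixed_roller between 0.02 and 0.115 m and y of grey_bar in the frame of carriage_roller between -0.115 and -0.02 m and linear speed of grey_bar below 0.02 m/s and contact force between grey_bar and fixture above 1 N and distance of each of red_bar, weight, jar, sample_box from where it was at the start of the episode below 0.03 m); the robot touches nothing.
It fails at once if the red bar, weight, jar or sample box is moved by more than 30 mm (distance of any of red_bar, weight, jar, sample_box from where it was at the start of the episode above 0.03 m).
It fails at once if the grey bar is dropped or knocked: it moves faster than 0.5 m/s while the fingers do not touch it (contact force between the fingers and grey_bar below 0.1 N and linear speed of grey_bar above 0.5 m/s).
It also fails if it takes over 50 s, if anything falls off the work surface, if the arm or the gripper's body presses on something with over 40 N, if the wrist force passes 120 N, or if a joint passes its speed limit or range.

ROBOT

A 7-joint arm with a two-finger parallel gripper is mounted at the origin on the work surface. World frame = base frame: x ahead of the robot, y to its left, z up, the work surface at z = 0. Lengths are in m, angles in rad, forces in N, time in s.
With the tool pointing down it reaches from about 0.4 to 0.85 m from the base axis. Payload 10.4 kg.
Tool frame: the origin (TCP) lies between the finger pads; the fingertips stand manip.tip_extent ahead of it and the grasp point (between the pads) lies 6 mm ahead of it (manip.tip_extent is the distance from the TCP to the fingertips, in m); z points along the fingers, y is the line along which they close (so a half turn about z gives the same grasp; the last joint's range is limited). The gripper opens to 85 mm and grips with 20 to 120 N. Pads are 22 mm wide; open, the fingers measure 114 mm over their backs; the gripper's body (76 mm by 85 mm) begins 54 mm behind the grasp point. The pads swing forward as they close: fully open they stand 13 mm farther back than shut.
Start: joints at [-1.142, 0.332, -0.065, 1.46, 0.022, 1.35, -0.088], TCP at [0.273, 0.562, 0.256] pointing down, gripper open.
Joint ranges: [-2.6, 2.6], [-0.5, 2.12], [-1.47, 1.34], [0.16, 2.42], [-1.27, 4.41], [0.06, 2.06], [-2.6, 2.6]. Speed limits (rad/s): [2.22, 2.22, 2.79, 2.79, 3.14, 3.14, 3.14].

INTERFACE

Orientations are given as a unit quaternion [x, y, z, w].
In Python, from workcell import get_obs, optics, workorder, manip gives the robot as it stands.
- The arm moves only by the tool jog_arm, never from a script. Its argument "increments" is a list of rows, each a list of 7 numbers: the shift along the tool's x, y, z in m, then the turn, a rotation vector about the tool's x, y, z in rad, then the opening, from -1 (shut) to 1 (fully open). A call has 1 to 5 rows; each row is the pose to reach, as a shift and turn from the pose commanded when the call began, along the tool's axes at that moment; what a row does not reach only later rows make up. A row lasts 1/12 s, in which the tool goes at most 41.7 mm and 7.16 degrees, less where a joint would pass 70% of its speed; a pose out of reach is approached as far as the arm can. A call with a gripper value outside its range is refused whole. The fingers move at their own pace and stop on an object; "grip_force" is the grip in N (left out, the last holds). Time passes only in rows, so rows that repeat a pose let the fingers close. It gives the time, the measured TCP pose, the force, the opening and the grip force at its end, in the units of the state.
- get_obs(): the state, without advancing time (a new reading comes with each control period).
- optics.camera(name): name is "side" or "top" or "wrist"; returns a dict with "color" (400x640x3 uint8, red, green, blue), "depth" (400x640 float32, m along the optical axis (not along the pixel's ray), 0 where there is no reading), "K" (3x3 intrinsics, pixels), "k1" (the pictures are not rectified: a ray, as slopes to the right and down, at radius r is drawn at 1 + k1 r^2 times it, then the intrinsics apply), "R" (3x3) and "t" (3): a world point X has camera coordinates R X + t. Camera axes: x right, y down, z forward; pixel columns grow to the right and rows downward; lengths in m; the calibration is good to about 2 mm. A picture is of the moment at which its call begins.
- workorder.hand_in(): hands the job in; it is judged then, once.
The state is a dict: "clock": time; "joint_pos": joint angles; "joint_velocities": joint speeds; "tau": joint torques, N m; "position": TCP position; "ee_rot": TCP orientation; "ft_force": force on the tool from outside, world axes, zero at the start; "torque": the same for the moment, N m; "grip_width": opening from 0.0 (shut) to 1.0 (fully open); "grasp_force": force on a finger pad.
Only numpy, scipy, OpenCV 4.12 (cv2) and the standard library are available. Lean on these libraries where they do the work, as an engineer would, in place of code of your own. Each camera call takes 0.05 s, during which the arm holds its last target. There are 200 camera calls.

## Working session

There is one attempt and no reset: what is moved stays moved. The work goes in short steps, Python scripts to look and compute and a tool call to move; the robot and the scene stay as the last step left them, time stands still between calls to the robot, and variables do not carry over. Pictures are saved under pics/ and viewed, at most 10 in all, crops included, and the job is handed in when it is done.

Besides the shell and the picture viewer there is one more tool, called after ">>>" by a JSON object that holds its "method" and its "body", one argument or row to a line. jog_arm: Moves the arm, as the interface text tells. Its arguments: {"type":"object","properties":{"increments":{"type":"array"},"grip_force":{"type":"number"}},"required":["increments"]}

```bash
mkdir -p pics
cat > h.py <<'E'
import numpy as np, cv2
from workcell import get_obs, optics, workorder, manip
from scipy.spatial.transform import Rotation as Rn
def cam(n):
    return optics.camera(n)
def rays(c,uv):
    uv=np.asarray(uv,float).reshape(-1,2); K=c["K"]
    d=np.c_[(uv[:,0]-K[0,2])/K[0,0],(uv[:,1]-K[1,2])/K[1,1]]
    s=d.copy()
    for _ in range(20): s=d/(1+c["k1"]*(s**2).sum(1,keepdims=True))
    return np.c_[s,np.ones(len(s))]
def onplane(c,uv,z):
    R,t=np.array(c["R"]),np.array(c["t"]); o=-R.T@t; w=rays(c,uv)@R
    return o+w*((z-o[2])/w[:,2])[:,None]
def cloud(c):
    h,w=c["depth"].shape; v,u=np.mgrid[:h,:w]
    p=rays(c,np.c_[u.ravel(),v.ravel()])*c["depth"].reshape(-1,1)
    R,t=np.array(c["R"]),np.array(c["t"])
    return ((p-t)@R).reshape(h,w,3)
def save(c,n,crop=None,s=1):
    im=c["color"][...,::-1]
    if crop: im=im[crop[1]:crop[3],crop[0]:crop[2]]
    cv2.imwrite("pics/"+n,cv2.resize(im,None,fx=s,fy=s,interpolation=cv2.INTER_CUBIC))
def tojog(dw,q=None):
    q=get_obs()["ee_rot"] if q is None else q
    return Rn.from_quat(q).inv().apply(dw)
E
python3 - <<'E'
from h import *
o=get_obs(); print({k:np.round(v,3) for k,v in o.items()}, manip.tip_extent)
for n in("top","side"):
    c=cam(n); save(c,n+"0.png"); np.savez(n+"0.npz",**c)
    print(n,np.round(c["K"],1).tolist(),c["k1"],np.round(-np.array(c["R"]).T@c["t"],3),np.round(c["R"],2).tolist())
E
```

```text
{'clock': np.float64(0.0), 'joint_pos': array([-1.142,  0.333, -0.065,  1.461,  0.022,  1.35 , -0.089]), 'joint_velocities': array([ 0.   , -0.   ,  0.002,  0.   ,  0.003,  0.001, -0.   ]), 'tau': array([-1.0000e-03, -6.2544e+01,  4.9000e-02, -3.9162e+01,  1.6000e-02,
        1.0000e-02, -0.0000e+00]), 'position': array([0.273, 0.562, 0.256]), 'ee_rot': array([ 0.224,  0.975, -0.001, -0.   ]), 'ft_force': array([0.478, 0.579, 0.374]), 'torque': array([-0.02 ,  0.001, -0.036]), 'grasp_force': np.float64(0.0), 'grip_width': np.float64(1.0)} 0.025
top [[467.4, 0.0, 315.8], [0.0, 467.4, 204.0], [0.0, 0.0, 1.0]] -0.10991010657402557 [ 0.269 -0.063  1.155] [[0.03, -1.0, 0.01], [-0.98, -0.03, -0.21], [0.21, 0.0, -0.98]]
side [[472.4, 0.0, 322.1], [0.0, 472.4, 193.9], [0.0, 0.0, 1.0]] -0.050586053608870196 [0.441 0.726 0.8  ] [[-1.0, -0.08, -0.01], [-0.05, 0.67, -0.74], [0.06, -0.74, -0.67]]
```

View pics/top0.png

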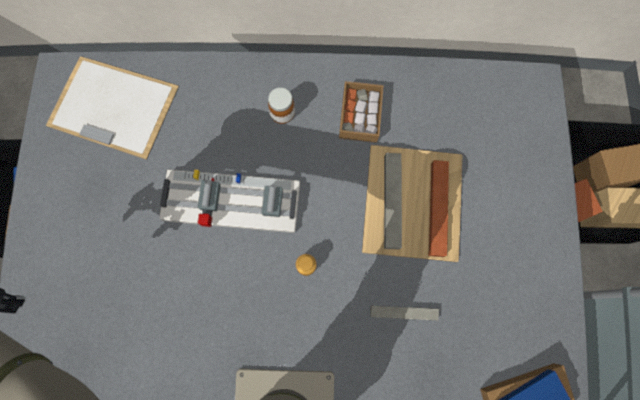

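View pics/side0.png

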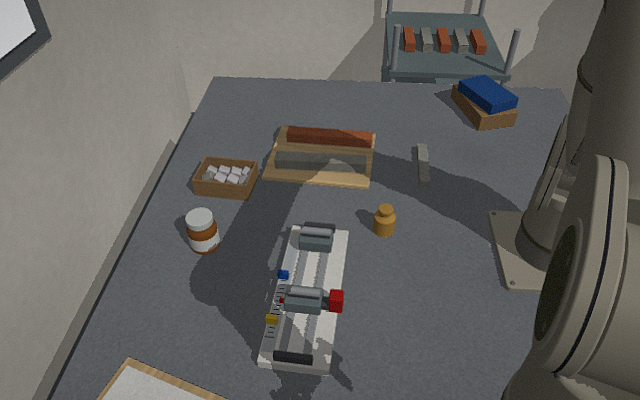

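Top view: fixture around (230,200), with the red grip at (204,219), yellow clip (197,175), blue clip (238,178), fixed support (272,200). The candidates for the grey bar are the long bar on the board at (393,200) and a short grey stick on the bare table at (405,313). The long one is larger and lies on the board, so it is the one meant. The red bar is at (439,208).

```bash
cat > m.py <<'E'
from h import *
def blob(c,lo,hi,roi,amin=8):
    hsv=cv2.cvtColor(c["color"],cv2.COLOR_RGB2HSV); m=cv2.inRange(hsv,lo,hi)
    k=np.zeros_like(m); k[roi[1]:roi[3],roi[0]:roi[2]]=255; m&=k
    n,l,s,ce=cv2.connectedComponentsWithStats(m)
    return [(s[i,4],ce[i].round(1),s[i,:4].tolist()) for i in range(1,n) if s[i,4]>=amin],m
E
python3 - <<'E'
from m import *
def ld(n): z=np.load(n+"0.npz"); return {k:z[k] for k in z.files}
t=ld("top"); s=ld("side"); P=cloud(t); S=cloud(s)
for nm,lo,hi,z in(("yellow",(20,120,80),(35,255,255),.045),("blue",(105,120,60),(130,255,255),.045),("red",(0,190,90),(5,255,255),.075)):
    for c,Q,cn,roi in((t,P,"top",(150,160,310,240)),(s,S,"side",(255,220,355,380))):
        b,m=blob(c,lo,hi,roi)
        for a,ce,bb in b:
            print(nm,cn,a,ce,bb,onplane(c,[ce],z).round(4)[0])
        q=Q[m>0]; 
        if len(q): q=q[q[:,2]>np.percentile(q[:,2],60)]; print("   cloud top med",np.median(q,0).round(4),len(q))
# grey bar & base via cloud heights
def rect(Q,m,nm):
    q=Q[m]; r=cv2.minAreaRect(q[:,:2].astype(np.float32)); b=cv2.boxPoints(r)
    e=max([b[1]-b[0],b[2]-b[1]],key=np.linalg.norm); print(nm,len(q),np.round(r[0],4),np.round(r[1],4),"ang",np.round(np.arctan2(e[1],e[0]),4),"z",np.median(q[:,2]).round(4))
for c,Q,cn in((t,P,"top"),(s,S,"side")):
    x,y,z=Q[...,0],Q[...,1],Q[...,2]; ok=c["depth"]>0
    hs=cv2.cvtColor(c["color"],cv2.COLOR_RGB2HSV)
    inb=ok&(x>.25)&(x<.85)&(y<-.05)&(y>-.5)&(z>.034)&(z<.052)
    n,l,st,ce=cv2.connectedComponentsWithStats(inb.astype(np.uint8))
    for i in range(1,n):
        if st[i,4]>150: print(ce[i].round(0)); rect(Q,l==i,cn+" bar")
    base=ok&(x>.3)&(x<.7)&(y<.45)&(y>0)&(z>.015)&(z<.04)
    n,l,st,ce=cv2.connectedComponentsWithStats(base.astype(np.uint8)); i=1+np.argmax(st[1:,4]); rect(Q,l==i,cn+" base")
    rr=ok&(x>.3)&(x<.7)&(y<.45)&(y>0)&(z>.072)&(z<.095)
    n,l,st,ce=cv2.connectedComponentsWithStats(rr.astype(np.uint8))
    for i in range(1,n):
        if st[i,4]>15: print(ce[i].round(0)); rect(Q,l==i,cn+" roller")
a=cv2.resize(t["color"][150:270,150:470,::-1],None,fx=2.5,fy=2.5,interpolation=cv2.INTER_CUBIC)
b=cv2.resize(s["color"][220:380,240:380,::-1],None,fx=1.8,fy=1.8,interpolation=cv2.INTER_CUBIC)
im=np.zeros((600,800,3),np.uint8); im[:300]=a; im[300:300+b.shape[0],:b.shape[1]]=b
im[300:,300:]=cv2.resize(t["color"][160:240,155:255,::-1],(500,300),interpolation=cv2.INTER_CUBIC)
cv2.imwrite("pics/crop1.png",im)
E
```

```text
yellow top 48 [195.8 174.1] [193, 170, 6, 10] [0.5801 0.2375 0.045 ]
   cloud top med [0.5798 0.2382 0.0467] 19
yellow side 119 [271.3 319. ] [265, 314, 13, 11] [0.5795 0.2449 0.045 ]
   cloud top med [0.5815 0.2391 0.0455] 48
blue top 39 [238.1 177.7] [236, 173, 5, 10] [0.5734 0.1312 0.045 ]
   cloud top med [0.5758 0.1323 0.046 ] 16
blue side 97 [282.5 274.2] [277, 269, 12, 11] [0.5734 0.1397 0.045 ]
   cloud top med [0.5752 0.1344 0.046 ] 39
red top 102 [204.  219.4] [199, 214, 11, 12] [0.4612 0.2007 0.075 ]
   cloud top med [0.463  0.2015 0.0794] 41
red side 235 [335.9 300.5] [329, 290, 14, 23] [0.4619 0.216  0.075 ]
   cloud top med [0.4627 0.2066 0.0782] 95
[364.  86.]
top bar 154 [ 0.8261 -0.1791] [0.1035 0.0313] ang 1.2897 z 0.0464
[364. 130.]
top bar 258 [ 0.7115 -0.1868] [0.0665 0.1313] ang -0.9796 z 0.0428
[393. 200.]
top bar 1611 [ 0.5307 -0.2514] [0.0411 0.2391] ang -0.0146 z 0.0425
[439. 208.]
top bar 1608 [ 0.5143 -0.3663] [0.0424 0.2397] ang -0.0587 z 0.0423
top base 4975 [0.5207 0.1613] [0.3274 0.1356] ang 1.5149 z 0.0267
[207. 193.]
top roller 183 [0.5256 0.198 ] [0.0174 0.0629] ang -0.0361 z 0.0821
[271. 198.]
top roller 182 [0.5163 0.0449] [0.0156 0.0642] ang -0.068 z 0.0824
[203. 218.]
top roller 120 [0.4643 0.2038] [0.0252 0.026 ] ang -1.5559 z 0.0777
[330. 134.]
side bar 830 [ 0.5131 -0.3657] [0.0457 0.2396] ang -0.0563 z 0.0416
[321. 158.]
side bar 1086 [ 0.5298 -0.2515] [0.0482 0.241 ] ang -0.0193 z 0.043
[226. 173.]
side bar 857 [ 0.764  -0.1709] [0.1057 0.1434] ang -0.0774 z 0.0438
side base 6808 [0.5195 0.1609] [0.3295 0.1351] ang 1.5035 z 0.0263
[316. 230.]
side roller 235 [0.5142 0.045 ] [0.0172 0.0636] ang -0.0827 z 0.0818
[303. 291.]
side roller 305 [0.524  0.2005] [0.0159 0.0643] ang -0.0629 z 0.0817
[336. 295.]
side roller 180 [0.4621 0.2041] [0.0281 0.0258] ang 1.4923 z 0.0773
```

View pics/crop1.png

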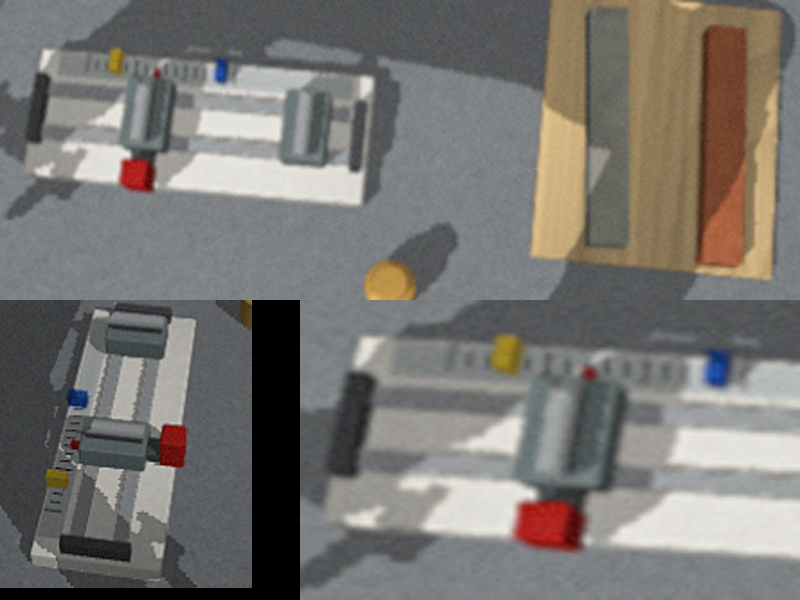

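The crop confirms it: the long grey bar is on the board, and the red bar lies to its right. The pointer (crop 587,372) is about 42 mm short of the yellow clip, which is toward +y. Now I move to the grip.

>>> {"method": "jog_arm", "body": {
  "increments": [
    [-0.033, -0.024, 0, 0, 0, -0.1, 1],
    [-0.066, -0.048, 0, 0, 0, -0.2, 1],
    [-0.098, -0.072, 0, 0, 0, -0.3, 1],
    [-0.131, -0.096, 0, 0, 0, -0.391, 1],
    [-0.164, -0.12, 0, 0, 0, -0.391, 1]
  ],
  "grip_force": 40
}}

```text
clock: 0.52
position: [0.3684, 0.3808, 0.256]
ee_rot: [0.027, 1.0, -0.0, -0.0]
ft_force: [1.7, 0.4, -0.2]
grip_width: 1.001
grasp_force: 0.0
```

```bash
cat > go.py <<'E'
from h import *
def go(x,y,z,yaw=None):  # yaw = world angle of tool y
    o=get_obs(); R=Rn.from_quat(o["ee_rot"]); M=R.as_matrix()
    cur=np.arctan2(M[1,1],M[0,1]); 
    if yaw is None: yaw=cur
    ty=np.array([np.cos(yaw),np.sin(yaw),0]); tz=np.array([0,0,-1.]); T=np.c_[np.cross(ty,tz),ty,tz]
    d=M.T@(np.array([x,y,z])-o["position"]); r=(R.inv()*Rn.from_matrix(T)).as_rotvec()
    print("pos",o["position"].round(4),"yaw",cur.round(3),"J",o["joint_pos"].round(2),"t",round(float(o["clock"]),2),"\njog",d.round(4),r.round(4), "|d|",np.linalg.norm(d).round(3))
E
python3 -c "
from go import *
go(.4625,.204,.256,1.510)"
```

```text
pos [0.3684 0.3808 0.256 ] yaw 1.516 J [-0.88  0.12 -0.01  1.71  0.    1.3   0.63] t 0.52 
jog [-0.1036 -0.1714  0.    ] [-0.0003 -0.0004  0.0062] |d| 0.2
```

>>> {"method": "jog_arm", "body": {
  "increments": [
    [-0.021, -0.034, 0, 0, 0, 0, 1],
    [-0.042, -0.068, 0, 0, 0, 0, 1],
    [-0.063, -0.103, 0, 0, 0, 0, 1],
    [-0.084, -0.137, 0.02, 0, 0, 0, 1],
    [-0.102, -0.17, 0.04, 0, 0, 0, 1]
  ]
}}

```text
clock: 0.93
position: [0.4593, 0.2083, 0.2186]
ee_rot: [0.031, 1.0, 0.001, 0.001]
ft_force: [1.3, 0.9, 0.1]
grip_width: 0.998
grasp_force: 0.0
```

>>> {"method": "jog_arm", "body": {
  "increments": [
    [0, 0, 0, 0, 0, 0, 1],
    [0, 0, 0, 0, 0, 0, 1]
  ]
}}

```text
clock: 1.1
position: [0.4581, 0.2076, 0.217]
ee_rot: [0.033, 0.999, -0.001, -0.001]
ft_force: [0.1, 0.9, 0.9]
grip_width: 0.998
grasp_force: 0.0
```

```bash
python3 -c "
from go import *
go(.4625,.204,.066,1.510)
c=cam('wrist'); save(c,'w1.png')
Q=cloud(c)
m=cv2.inRange(cv2.cvtColor(c['color'],cv2.COLOR_RGB2HSV),(0,180,80),(6,255,255))>0
m&=(c['depth']>0)&(Q[...,2]>.066)&(Q[...,2]<.085)
print(m.sum(), cv2.minAreaRect(Q[m][:,:2].astype(np.float32)))
"
```

```text
pos [0.4581 0.2076 0.217 ] yaw 1.506 J [-0.66  0.09  0.16  1.84 -0.01  1.22  1.  ] t 1.1 
jog [-0.0049 -0.003   0.151 ] [-0.0016 -0.002  -0.0044] |d| 0.151
725 ((0.46267545223236084, 0.20241396129131317), (0.024243244901299477, 0.025495614856481552), 86.2798843383789)
```

>>> {"method": "jog_arm", "body": {
  "increments": [
    [-0.005, -0.004, 0.035, 0, 0, 0, 1],
    [-0.005, -0.004, 0.07, 0, 0, 0, 1],
    [-0.005, -0.004, 0.105, 0, 0, 0, 1],
    [-0.005, -0.004, 0.14, 0, 0, 0, 1],
    [-0.005, -0.004, 0.151, 0, 0, 0, 1]
  ]
}}

```text
clock: 1.57
position: [0.4598, 0.2063, 0.0631]
ee_rot: [0.029, 1.0, -0.001, -0.003]
ft_force: [-1.8, -0.4, -1.0]
grip_width: 1.002
grasp_force: 0.0
```

>>> {"method": "jog_arm", "body": {
  "increments": [
    [0, 0, 0, 0, 0, 0, -0.2],
    [0, 0, 0, 0, 0, 0, -1],
    [0, 0, 0, 0, 0, 0, -1],
    [0, 0, 0, 0, 0, 0, -1],
    [0, 0, 0, 0, 0, 0, -1]
  ],
  "grip_force": 30
}}

```text
clock: 1.98
position: [0.4637, 0.206, 0.0689]
ee_rot: [0.03, 1.0, 0.001, 0.001]
ft_force: [-0.2, 0.9, 12.3]
grip_width: 0.303
grasp_force: 16.8
```

```bash
cat > fx.py <<'E'
from m import *
# fixture-y of clip, pointer, rollers from side & top
fy=np.array([.062,.998]); fx=np.array([.998,-.062])
def fix():
    for n in("top","side"):
        c=cam(n); Q=cloud(c); ok=c["depth"]>0
        x,y,z=Q[...,0],Q[...,1],Q[...,2]
        hs=cv2.cvtColor(c["color"],cv2.COLOR_RGB2HSV)
        reg=ok&(x>.42)&(x<.63)&(y>.0)&(y<.36)
        ym=reg&(cv2.inRange(hs,(20,120,80),(35,255,255))>0)&(z>.03)
        rm=reg&(cv2.inRange(hs,(0,120,60),(8,255,255))>0)&(x>.555)
        for nm,m in(("clip",ym),("ptr",rm)):
            if m.sum():
                v,u=np.where(m); q=Q[m]; zz=.045 if nm=="clip" else np.median(q[:,2])
                d=q[:,:2]@fy; print(n,nm,m.sum(),"px",u.mean().round(1),v.mean().round(1),"fy mid",((d.min()+d.max())/2).round(4),"mean",d.mean().round(4),"fx",(q[:,:2]@fx).mean().round(4),"z",zz.round(4) if nm!="clip" else "")
        rr=reg&(z>.074)&(z<.095)&(hs[...,1]<90)
        k,l,st,ce=cv2.connectedComponentsWithStats(rr.astype(np.uint8))
        for i in range(1,k):
            if st[i,4]>60:
                q=Q[l==i][:,:2]; r=cv2.minAreaRect(q.astype(np.float32)); p=np.array(r[0])
                print(n,"roller",st[i,4],p.round(4),np.round(r[1],3),"fy",(p@fy).round(4),"fx",(p@fx).round(4))
E
python3 -c "
from fx import *
fix()
from go import go
go(.4627,.2025,.066)"
```

```text
top clip 47 px 195.8 174.1 fy mid 0.2745 mean 0.2734 fx 0.5646 z 
top ptr 2 px 211.0 179.5 fy mid 0.2338 mean 0.2338 fx 0.5545 z 0.0419
top roller 128 [0.5315 0.2023] [0.017 0.051] fy 0.2348 fx 0.5179
top roller 179 [0.5163 0.0449] [0.016 0.064] fy 0.0768 fx 0.5125
side clip 112 px 271.2 318.7 fy mid 0.2757 mean 0.2774 fx 0.5643 z 
side ptr 18 px 280.8 301.2 fy mid 0.2362 mean 0.2361 fx 0.5546 z 0.0415
side roller 72 [0.5358 0.045 ] [0.019 0.017] fy 0.0781 fx 0.5319
side roller 294 [0.5245 0.204 ] [0.016 0.064] fy 0.2361 fx 0.5108
pos [0.4638 0.2061 0.0689] yaw 1.51 J [-0.64  0.27  0.15  1.98 -0.05  0.9   1.04] t 2.08 
jog [ 0.0008 -0.0036  0.0029] [ 0.0015  0.0022 -0.    ] |d| 0.005
```

>>> {"method": "jog_arm", "body": {
  "increments": [
    [0, 0.005, -0.004, 0, 0, 0, -1],
    [0, 0.015, -0.004, 0, 0, 0, -1],
    [0, 0.025, -0.004, 0, 0, 0, -1],
    [0, 0.035, -0.004, 0, 0, 0, -1],
    [0, 0.04, -0.004, 0, 0, 0, -1]
  ]
}}

```text
clock: 2.5
position: [0.4655, 0.245, 0.0703]
ee_rot: [0.031, 1.0, -0.001, 0.0]
ft_force: [6.7, -4.6, -15.6]
grip_width: 0.3
grasp_force: 35.9
```

>>> {"method": "jog_arm", "body": {
  "increments": [
    [0, 0, 0, 0, 0, 0, -1],
    [0, 0, 0, 0, 0, 0, -1],
    [0, 0, 0, 0, 0, 0, -1]
  ]
}}

```text
clock: 2.75
position: [0.4656, 0.2453, 0.0703]
ee_rot: [0.031, 1.0, -0.0, 0.0]
ft_force: [8.5, 2.5, -21.2]
grip_width: 0.299
grasp_force: 35.2
```

```bash
python3 -c "
from fx import *
fix()
from go import go
go(.4627,.2425,.066)
save(cam('side'),'s2.png',(240,200,400,380),3)"
```

```text
top clip 40 px 195.8 173.8 fy mid 0.2744 mean 0.2738 fx 0.5655 z 
top ptr 1 px 196.0 179.0 fy mid 0.2722 mean 0.2722 fx 0.5531 z 0.0395
top roller 152 [0.5282 0.2416] [0.017 0.062] fy 0.2738 fx 0.5122
top roller 182 [0.5172 0.0449] [0.016 0.065] fy 0.0768 fx 0.5134
side clip 104 px 270.8 318.5 fy mid 0.2754 mean 0.2772 fx 0.5651 z 
side ptr 5 px 277.4 319.4 fy mid 0.2769 mean 0.2772 fx 0.5526 z 0.0419
side roller 315 [0.527  0.2432] [0.016 0.065] fy 0.2754 fx 0.5109
pos [0.4656 0.2453 0.0703] yaw 1.509 J [-0.69  0.3   0.13  1.92 -0.05  0.91  0.98] t 2.85 
jog [ 0.0027 -0.0029  0.0043] [-0.0003  0.0009  0.    ] |d| 0.006
```

View pics/s2.png

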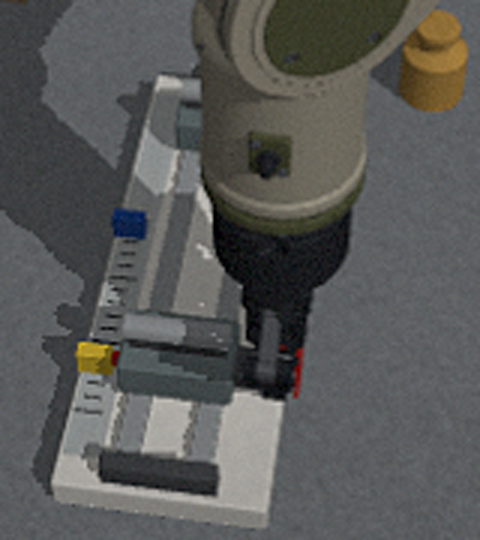

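The side crop shows the pointer (118,357) level with the yellow clip (95,358), and the measurements agree within 2 mm. Release and rise.

>>> {"method": "jog_arm", "body": {
  "increments": [
    [0, 0, 0, 0, 0, 0, 1],
    [0, 0, 0, 0, 0, 0, 1],
    [0, 0, 0, 0, 0, 0, 1],
    [0, 0, 0, 0, 0, 0, 1],
    [0, 0, -0.03, 0, 0, 0, 1]
  ]
}}

```text
clock: 3.32
position: [0.4626, 0.2443, 0.0974]
ee_rot: [0.03, 1.0, -0.002, -0.003]
ft_force: [-0.6, -0.8, -0.1]
grip_width: 0.978
grasp_force: 0.0
```

>>> {"method": "jog_arm", "body": {
  "increments": [
    [0, 0, -0.035, 0, 0, 0, 1],
    [0, 0, -0.07, 0, 0, 0, 1],
    [0, 0, -0.11, 0, 0, 0, 1],
    [0, 0, -0.14, 0, 0, 0, 1],
    [0, 0, -0.14, 0, 0, 0, 1]
  ]
}}

```text
clock: 3.73
position: [0.4675, 0.247, 0.2485]
ee_rot: [0.03, 1.0, 0.003, 0.004]
ft_force: [0.4, -0.5, 1.5]
grip_width: 1.001
grasp_force: 0.0
```

```bash
python3 -c "
from fx import *
fix()
from go import go
go(.530,-.2515,.236,1.555)"
```

```text
top clip 44 px 195.9 173.9 fy mid 0.2744 mean 0.2733 fx 0.5653 z 
top roller 78 [0.5446 0.2409] [0.015 0.03 ] fy 0.2742 fx 0.5286
top roller 179 [0.5163 0.0449] [0.016 0.064] fy 0.0768 fx 0.5125
side clip 106 px 271.0 318.5 fy mid 0.2756 mean 0.2772 fx 0.5647 z 
side ptr 6 px 277.7 318.2 fy mid 0.2735 mean 0.2739 fx 0.5529 z 0.0404
side roller 132 [0.5262 0.0446] [0.015 0.04 ] fy 0.0771 fx 0.5224
side roller 318 [0.5268 0.2434] [0.016 0.064] fy 0.2755 fx 0.5106
pos [0.4657 0.246  0.2428] yaw 1.51 J [-0.71  0.12  0.15  1.75 -0.02  1.27  0.95] t 3.83 
jog [-0.0944 -0.4927  0.0059] [ 0.0022  0.0025 -0.0449] |d| 0.502
```

>>> {"method": "jog_arm", "body": {
  "increments": [
    [-0.008, -0.04, 0, 0, 0, 0, 1],
    [-0.016, -0.08, 0, 0, 0, 0, 1],
    [-0.024, -0.12, 0, 0, 0, 0, 1],
    [-0.032, -0.16, 0, 0, 0, 0, 1],
    [-0.039, -0.2, 0, 0, 0, -0.045, 1]
  ]
}}

```text
clock: 4.25
position: [0.4912, 0.0416, 0.24]
ee_rot: [0.008, 1.0, -0.0, -0.001]
ft_force: [1.0, 0.2, -1.1]
grip_width: 0.998
grasp_force: 0.0
```

>>> {"method": "jog_arm", "body": {
  "increments": [
    [-0.006, -0.04, 0, 0, 0, 0, 1],
    [-0.012, -0.08, 0, 0, 0, 0, 1],
    [-0.018, -0.12, 0, 0, 0, 0, 1],
    [-0.024, -0.16, 0, 0, 0, 0, 1],
    [-0.03, -0.2, 0, 0, 0, 0, 1]
  ]
}}

```text
clock: 4.67
position: [0.518, -0.1586, 0.24]
ee_rot: [0.008, 1.0, 0.0, -0.001]
ft_force: [1.3, -0.5, -0.5]
grip_width: 1.0
grasp_force: 0.0
```

```bash
python3 -c "
from go import go
go(.530,-.2515,.236,1.555)"
```

```text
pos [ 0.518  -0.1586  0.24  ] yaw 1.555 J [-0.25  0.16  0.51  1.73 -0.08  1.27  1.84] t 4.67 
jog [-0.0134 -0.0927  0.004 ] [ 0.0003 -0.0016  0.0003] |d| 0.094
```

>>> {"method": "jog_arm", "body": {
  "increments": [
    [-0.005, -0.04, 0.01, 0, 0, 0, 1],
    [-0.01, -0.08, 0.03, 0, 0, 0, 1],
    [-0.012, -0.092, 0.05, 0, 0, 0, 1],
    [-0.012, -0.092, 0.05, 0, 0, 0, 1],
    [-0.012, -0.092, 0.05, 0, 0, 0, 1]
  ]
}}

```text
clock: 5.08
position: [0.5279, -0.2493, 0.1888]
ee_rot: [0.009, 1.0, 0.0, -0.002]
ft_force: [0.6, 0.4, 0.6]
grip_width: 0.999
grasp_force: 0.0
```

```bash
python3 -c "
from go import *
c=cam('wrist'); save(c,'w2.png'); Q=cloud(c)
m=(c['depth']>0)&(Q[...,2]>.034)&(Q[...,2]<.052)&(abs(Q[...,1]+.25)<.055)
r=cv2.minAreaRect(Q[m][:,:2].astype(np.float32)); print(m.sum(),r)
q=Q[m]; print(np.percentile(q,[1,50,99],axis=0).round(4))
go(.530,-.2515,.042,1.555)"
```

```text
10662 ((0.5590676069259644, -0.2487102746963501), (0.30130282044410706, 0.07128184288740158), 7.525814056396484)
[[ 0.4118 -0.2719  0.0401]
 [ 0.5102 -0.2518  0.0424]
 [ 0.6918 -0.2046  0.0454]]
pos [ 0.5289 -0.2483  0.1902] yaw 1.555 J [-0.1   0.31  0.56  1.68 -0.18  1.2   2.06] t 5.13 
jog [-0.0015 -0.0033  0.1482] [ 0.0008 -0.0022 -0.0002] |d| 0.148
```

View pics/w2.png

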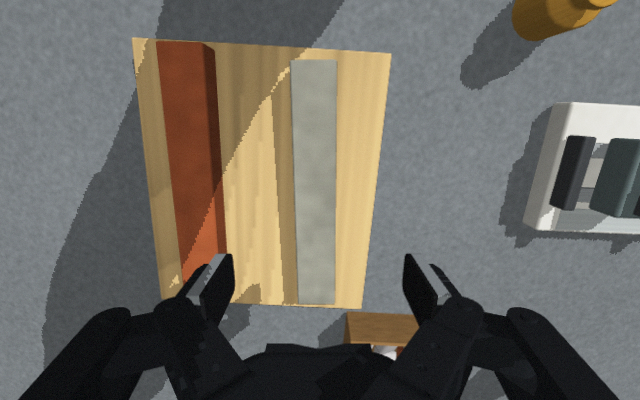

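The wrist view shows the grey bar (315,180) centred between the open fingers, with the red bar well clear at (190,150). Descend and grasp.

>>> {"method": "jog_arm", "body": {
  "increments": [
    [-0.002, -0.0035, 0.035, 0, 0, 0, 1],
    [-0.002, -0.0035, 0.07, 0, 0, 0, 1],
    [-0.002, -0.0035, 0.105, 0, 0, 0, 1],
    [-0.002, -0.0035, 0.135, 0, 0, 0, 1],
    [-0.002, -0.0035, 0.146, 0, 0, 0, 1]
  ]
}}

```text
clock: 5.55
position: [0.5301, -0.2496, 0.0418]
ee_rot: [0.007, 1.0, 0.001, -0.002]
ft_force: [-0.9, 0.9, -0.1]
grip_width: 1.004
grasp_force: 0.0
```

>>> {"method": "jog_arm", "body": {
  "increments": [
    [0, 0, 0, 0, 0, 0, 1],
    [0, 0, 0, 0, 0, 0, 0],
    [0, 0, 0, 0, 0, 0, -0.3],
    [0, 0, 0, 0, 0, 0, -1],
    [0, 0, 0, 0, 0, 0, -1]
  ],
  "grip_force": 60
}}

```text
clock: 5.97
position: [0.5324, -0.2528, 0.0469]
ee_rot: [0.008, 1.0, -0.0, 0.001]
ft_force: [-5.1, 1.0, 52.3]
grip_width: 0.457
grasp_force: 52.2
```

>>> {"method": "jog_arm", "body": {
  "increments": [
    [0, 0, 0, 0, 0, 0, -1],
    [0, 0, 0, 0, 0, 0, -1],
    [0, 0, 0, 0, 0, 0, -1]
  ]
}}

```text
clock: 6.22
position: [0.5325, -0.2529, 0.0471]
ee_rot: [0.008, 1.0, -0.0, 0.002]
ft_force: [-1.2, 0.5, 9.1]
grip_width: 0.457
grasp_force: 61.8
```

>>> {"method": "jog_arm", "body": {
  "increments": [
    [0, 0, -0.01, 0, 0, 0, -1],
    [0, 0, -0.03, 0, 0, 0, -1],
    [0, 0, -0.06, 0, 0, 0, -1],
    [0, 0, -0.09, 0, 0, 0, -1],
    [0, 0, -0.12, 0, 0, 0, -1]
  ]
}}

```text
clock: 6.63
position: [0.5305, -0.2524, 0.1667]
ee_rot: [0.008, 1.0, 0.0, -0.001]
ft_force: [1.5, -0.4, -5.8]
grip_width: 0.451
grasp_force: 62.0
```

>>> {"method": "jog_arm", "body": {
  "increments": [
    [0, 0, -0.03, 0, 0, 0, -1],
    [0, 0, -0.05, 0, 0, 0, -1],
    [0, 0, -0.06, 0, 0, 0, -1],
    [0, 0, -0.06, 0, 0, 0, -1]
  ]
}}

```text
clock: 6.97
position: [0.5318, -0.2529, 0.2275]
ee_rot: [0.008, 1.0, -0.0, 0.002]
ft_force: [0.1, 0.1, -5.1]
grip_width: 0.452
grasp_force: 62.2
```

```bash
python3 -c "
from go import *
c=cam('top'); save(c,'t3.png'); Q=cloud(c)
m=(c['depth']>0)&(Q[...,2]>.17)&(Q[...,2]<.23)&(abs(Q[...,1]+.25)<.15)
r=cv2.minAreaRect(Q[m][:,:2].astype(np.float32)); print(m.sum(),r)
go(.522,.144,.22,-.063); print(get_obs()['ft_force'])"
```

```text
160 ((0.6313628554344177, -0.23683267831802368), (0.019341694191098213, 0.04916003346443176), 64.18916320800781)
pos [ 0.5312 -0.2525  0.2254] yaw 1.555 J [-0.11  0.29  0.57  1.63 -0.17  1.26  2.05] t 7.02 
jog [0.0155 0.3963 0.0055] [8.000e-04 5.000e-04 1.618e+00] |d| 0.397
[ 0.03538566  0.53496907 -6.09700504]
```

View pics/t3.png

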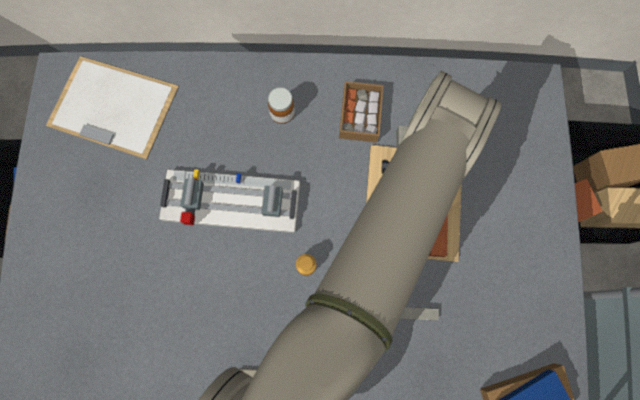

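The bar is held (about 6 N of weight), the arm is clear, and the support is still at its mark. Now transport and turn.

>>> {"method": "jog_arm", "body": {
  "increments": [
    [0, 0.015, 0, 0, 0, 0.06, -1],
    [0.002, 0.035, 0, 0, 0, 0.15, -1],
    [0.004, 0.06, 0, 0, 0, 0.25, -1],
    [0.006, 0.085, 0, 0, 0, 0.35, -1],
    [0.007, 0.11, 0, 0, 0, 0.45, -1]
  ]
}}

```text
clock: 7.43
position: [0.5245, -0.1412, 0.2228]
ee_rot: [0.233, 0.972, -0.0, -0.002]
ft_force: [0.8, 0.1, -5.8]
grip_width: 0.448
grasp_force: 62.1
```

```bash
python3 -c "
from go import *
go(.522,.144,.22,-.063)"
```

```text
pos [ 0.5245 -0.1412  0.2228] yaw 1.1 J [-0.33  0.19  0.58  1.75 -0.11  1.24  1.37] t 7.43 
jog [0.1317 0.2529 0.0029] [-0.0034 -0.0022  1.1627] |d| 0.285
```

>>> {"method": "jog_arm", "body": {
  "increments": [
    [0.01, 0.02, 0, 0, 0, 0.1, -1],
    [0.022, 0.042, 0, 0, 0, 0.2, -1],
    [0.034, 0.065, 0, 0, 0, 0.3, -1],
    [0.046, 0.088, 0, 0, 0, 0.4, -1],
    [0.057, 0.11, 0, 0, 0, 0.5, -1]
  ]
}}

```text
clock: 7.85
position: [0.5231, -0.017, 0.223]
ee_rot: [0.466, 0.885, -0.001, -0.001]
ft_force: [-0.5, -0.1, -5.8]
grip_width: 0.455
grasp_force: 62.2
```

```bash
python3 -c "
from go import *
go(.522,.144,.22,-.063)"
```

```text
pos [ 0.5231 -0.017   0.223 ] yaw 0.6 J [-0.54  0.13  0.53  1.8  -0.07  1.23  0.61] t 7.85 
jog [0.1335 0.0901 0.003 ] [-3.500e-03 -6.000e-04  6.634e-01] |d| 0.161
```

>>> {"method": "jog_arm", "body": {
  "increments": [
    [0.025, 0.017, 0, 0, 0, 0.1, -1],
    [0.05, 0.034, 0, 0, 0, 0.22, -1],
    [0.075, 0.05, 0, 0, 0, 0.34, -1],
    [0.1, 0.068, 0, 0, 0, 0.46, -1],
    [0.12, 0.082, 0, 0, 0, 0.57, -1]
  ]
}}

```text
clock: 8.27
position: [0.5222, 0.1292, 0.2229]
ee_rot: [0.696, 0.718, -0.001, -0.001]
ft_force: [-0.6, 1.6, -6.4]
grip_width: 0.455
grasp_force: 62.2
```

>>> {"method": "jog_arm", "body": {
  "increments": [
    [0.01, 0, 0, 0, 0, 0.05, -1],
    [0.018, 0, 0, 0, 0, 0.093, -1],
    [0.018, 0, 0, 0, 0, 0.093, -1],
    [0.018, 0, 0, 0, 0, 0.093, -1]
  ]
}}

```text
clock: 8.6
position: [0.5222, 0.1445, 0.2234]
ee_rot: [0.727, 0.687, -0.001, -0.0]
ft_force: [-0.1, -0.6, -6.0]
grip_width: 0.454
grasp_force: 62.0
```

```bash
cat > bar.py <<'E'
from go import *
def bar(z0,z1):
    for n in("top","side"):
        c=cam(n); save(c,n+"L.png"); Q=cloud(c); x,y,z=Q[...,0],Q[...,1],Q[...,2]
        hs=cv2.cvtColor(c["color"],cv2.COLOR_RGB2HSV)
        m=(c['depth']>0)&(z>z0)&(z<z1)&(x>.47)&(x<.6)&(y>0)&(y<.3)&(hs[...,2]>60)&(hs[...,1]<60)
        k,l,st,ce=cv2.connectedComponentsWithStats(m.astype(np.uint8))
        for i in range(1,k):
            if st[i,4]>40:
                q=Q[l==i]; r=cv2.minAreaRect(q[:,:2].astype(np.float32)); print(n,st[i,4],ce[i].round(0),np.round(r[0],4),np.round(r[1],4),np.round(r[2],2),"y",np.percentile(q[:,1],[1,99]).round(4),"z",np.median(q[:,2]).round(4))
E
python3 -c "
from bar import *
bar(.19,.25)
go(.522,.144,.13,-.063)"
```

```text
top 1134 [246. 182.] [0.517  0.0848] [0.1131 0.0591] 88.77 y [0.0289 0.139 ] z 0.2185
side 2137 [300. 242.] [0.5271 0.1825] [0.1726 0.0539] 84.2 y [0.1015 0.268 ] z 0.2194
pos [0.5228 0.1436 0.2242] yaw -0.058 J [-0.76  0.17  0.46  1.75 -0.08  1.24 -0.34] t 8.7 
jog [ 0.0005 -0.0007  0.0942] [-0.0013  0.0011  0.0052] |d| 0.094
```

View pics/sideL.png

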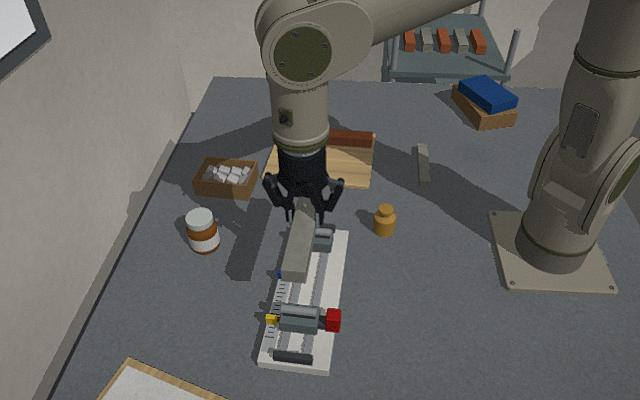

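The side view shows the bar (300,240) held level along the rails above both rollers, and the pointer still at the yellow clip (270,319). Descend with a 4 mm y shift toward the middle.

>>> {"method": "jog_arm", "body": {
  "increments": [
    [0, -0.001, 0.015, 0, 0, 0, -1],
    [0.0, -0.001, 0.035, 0, 0, 0, -1],
    [-0.004, -0.001, 0.06, 0, 0, 0, -1],
    [-0.004, -0.001, 0.08, 0, 0, 0, -1],
    [-0.004, -0.001, 0.092, 0, 0, 0, -1]
  ]
}}

```text
clock: 9.12
position: [0.5208, 0.1392, 0.1307]
ee_rot: [0.728, 0.686, -0.001, -0.0]
ft_force: [-0.7, -0.5, -6.6]
grip_width: 0.456
grasp_force: 62.0
```

>>> {"method": "jog_arm", "body": {
  "increments": [
    [0, 0, 0.0, 0, 0, 0, -1],
    [0, 0, 0.0, 0, 0, 0, -1]
  ]
}}

```text
clock: 9.28
position: [0.5219, 0.1404, 0.1333]
ee_rot: [0.727, 0.686, -0.0, -0.0]
ft_force: [-0.4, 0.6, -4.7]
grip_width: 0.454
grasp_force: 62.0
```

```bash
python3 -c "
from bar import *
bar(.1,.17)
go(.522,.140,.119,-.063); print(get_obs()['ft_force'],get_obs()['torque'])"
```

```text
top 908 [255. 193.] [0.5142 0.0799] [0.1106 0.0504] 87.96 y [0.0246 0.1325] z 0.1285
side 1862 [302. 274.] [0.5268 0.1834] [0.1649 0.0537] 85.19 y [0.1068 0.2651] z 0.1298
pos [0.5227 0.141  0.1345] yaw -0.058 J [-0.74  0.26  0.45  1.85 -0.13  1.05 -0.3 ] t 9.38 
jog [-0.001  -0.0007  0.0155] [ 0.0018 -0.001   0.005 ] |d| 0.016
[ 1.39305538  0.19365946 -5.02909456] [ 0.01393647 -0.04815886  0.00109217]
```

>>> {"method": "jog_arm", "body": {
  "increments": [
    [0, 0, 0.004, 0, 0, 0.005, -1],
    [0, 0, 0.008, 0, 0, 0.005, -1],
    [0, 0, 0.011, 0, 0, 0.005, -1],
    [0, 0, 0.012, 0, 0, 0.005, -1],
    [0, 0, 0.012, 0, 0, 0.005, -1]
  ]
}}

```text
clock: 9.8
position: [0.5216, 0.1408, 0.1208]
ee_rot: [0.729, 0.685, -0.0, -0.0]
ft_force: [-0.3, 0.3, -5.3]
grip_width: 0.454
grasp_force: 62.2
```

>>> {"method": "jog_arm", "body": {
  "increments": [
    [0, 0, 0.001, 0, 0, 0, -1],
    [0, 0, 0.002, 0, 0, 0, -1],
    [0, 0, 0.002, 0, 0, 0, -1]
  ]
}}

```text
clock: 10.05
position: [0.5218, 0.1408, 0.119]
ee_rot: [0.729, 0.684, -0.0, -0.0]
ft_force: [-0.3, -0.6, -6.4]
grip_width: 0.458
grasp_force: 62.2
```

>>> {"method": "jog_arm", "body": {
  "increments": [
    [0, 0, 0.001, 0, 0, 0, -1],
    [0, 0, 0.001, 0, 0, 0, -1],
    [0, 0, 0.001, 0, 0, 0, -1]
  ]
}}

```text
clock: 10.3
position: [0.5219, 0.1409, 0.1182]
ee_rot: [0.729, 0.684, 0.0, 0.0]
ft_force: [-0.9, -0.5, -5.9]
grip_width: 0.453
grasp_force: 62.4
```

>>> {"method": "jog_arm", "body": {
  "increments": [
    [0, 0, 0.001, 0, 0, 0, -1],
    [0, 0, 0.001, 0, 0, 0, -1],
    [0, 0, 0.001, 0, 0, 0, -1]
  ]
}}

```text
clock: 10.55
position: [0.522, 0.1409, 0.118]
ee_rot: [0.729, 0.684, 0.0, -0.0]
ft_force: [-4.3, -0.7, 4.9]
grip_width: 0.454
grasp_force: 63.5
```

Contact made. Ease the grip, then open slowly.

>>> {"method": "jog_arm", "body": {
  "increments": [
    [0, 0, 0, 0, 0, 0, -1],
    [0, 0, 0, 0, 0, 0, -1],
    [0, 0, 0, 0, 0, 0, 0.1],
    [0, 0, 0, 0, 0, 0, 0.4],
    [0, 0, 0, 0, 0, 0, 1]
  ],
  "grip_force": 20
}}

```text
clock: 10.97
position: [0.5223, 0.141, 0.1175]
ee_rot: [0.729, 0.684, 0.001, 0.0]
ft_force: [-0.4, 0.2, -0.2]
grip_width: 0.813
grasp_force: 0.0
```

>>> {"method": "jog_arm", "body": {
  "increments": [
    [0, 0, 0, 0, 0, 0, 1],
    [0, 0, 0, 0, 0, 0, 1],
    [0, 0, 0, 0, 0, 0, 1],
    [0, 0, -0.015, 0, 0, 0, 1],
    [0, 0, -0.03, 0, 0, 0, 1]
  ]
}}

```text
clock: 11.38
position: [0.5213, 0.1406, 0.1468]
ee_rot: [0.729, 0.684, -0.001, -0.0]
ft_force: [-0.1, 0.8, -0.1]
grip_width: 1.002
grasp_force: 0.0
```

>>> {"method": "jog_arm", "body": {
  "increments": [
    [0, 0, -0.03, 0, 0, 0, 1],
    [0, 0, -0.06, 0, 0, 0, 1],
    [0, 0, -0.1, 0, 0, 0, 1],
    [0, 0, -0.14, 0, 0, 0, 1],
    [0, 0, -0.14, 0, 0, 0, 1]
  ]
}}

```text
clock: 11.8
position: [0.5245, 0.1413, 0.2951]
ee_rot: [0.729, 0.684, 0.005, 0.002]
ft_force: [1.3, -0.1, 0.1]
grip_width: 1.004
grasp_force: 0.0
```

>>> {"method": "jog_arm", "body": {
  "increments": [
    [0.04, 0, 0, 0, 0, 0, 1],
    [0, -0.04, 0, 0, 0, 0, 1],
    [0, -0.08, 0, 0, 0, 0, 1],
    [0, -0.12, 0, 0, 0, 0, 1],
    [0, -0.12, 0, 0, 0, 0, 1]
  ]
}}

```text
clock: 12.22
position: [0.3978, 0.1482, 0.2867]
ee_rot: [0.729, 0.685, -0.001, -0.001]
ft_force: [0.8, 0.2, 0.7]
grip_width: 1.003
grasp_force: 0.0
```

```bash
python3 -c "
from bar import *
bar(.1,.13)
from fx import fix
fix()
save(cam('side'),'s5.png',(180,120,420,380),2.2)"
```

```text
top 1305 [240. 192.] [0.5221 0.1315] [0.2126 0.0404] 87.17 y [0.0266 0.2286] z 0.1136
side 2247 [306. 264.] [0.5218 0.1446] [0.2422 0.0403] 86.73 y [0.0286 0.2648] z 0.1138
top clip 43 px 195.9 173.7 fy mid 0.2739 mean 0.2735 fx 0.5658 z 
top ptr 1 px 196.0 179.0 fy mid 0.2723 mean 0.2723 fx 0.5532 z 0.0392
side clip 102 px 270.9 318.5 fy mid 0.2754 mean 0.2771 fx 0.5649 z 
side ptr 7 px 277.7 318.9 fy mid 0.2753 mean 0.2752 fx 0.5525 z 0.0403
side roller 152 [0.5172 0.2574] [0.057 0.022] fy 0.2889 fx 0.5002
```

View pics/s5.png

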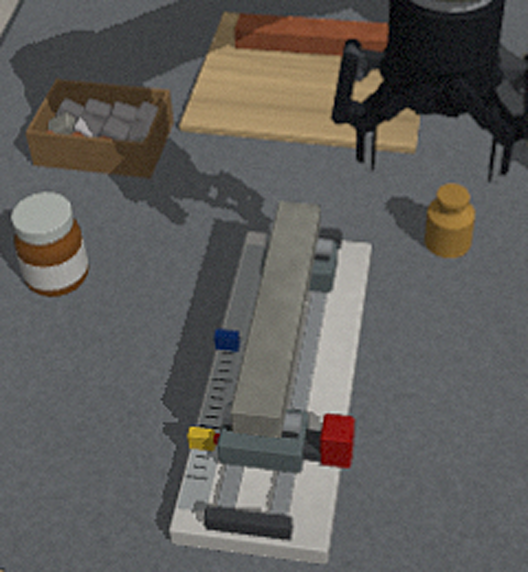

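The bar (275,310) lies square and level across both rollers (top at z 0.1137), and the pointer is at the yellow clip (200,438). The other objects look unmoved.

```bash
python3 -c "
from workcell import workorder
print(workorder.hand_in())"
```

```text
the job is handed in; nothing more can be done
None
```

I set the pointer to the yellow clip (within about 2 mm in the last images), laid the grey bar centrally and squarely across both rollers, and handed the job in at about 12.5 s; the hand-in returned no verdict.

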